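# Take the signal beacon off its bayonet mount and put it away in the parts drawer

### The job

Take the beacon head off the control box: press its release button fully down, turn the head about a quarter turn anticlockwise (seen from above) to its stop and lift it straight off. Keeping it upright all the way, stand it on the floor of the empty front compartment of the open drawer, letting go only once it stands there, then push the drawer fully shut. Leave the loose parts and tools lying about where they are.

Things in the scene. Friction and masses are not known exactly. Their poses are not given: they have to be found in the camera images.
- beacon: Beacon head, about 120 g, origin at centre of underside, z up: 40 mm diameter spigot (0-10 mm above origin), black collar 54 mm (11-31), white lens 50 mm (31-66). Two bayonet lugs along its +x and -x reach 36 mm from the axis, 9-15 mm up. Starts locked, turned 1.4 rad clockwise from the control box's axes; turns with a few N.
- enclosure: Grey control box, fixed, 206 x 176 mm, lid top 70 mm up. Origin on the mount's axis at table height, x and y along its sides (angles anticlockwise from +x, from above). On the lid stand a black module 46 x 50 mm, 55 tall, centred x -71 y 36 mm, and a can 24 mm diameter, 48 tall, x -8 y -67 mm. Fingers gripping the lens from above fit best along 35/215 degrees.
- mount (a point): Centre of the mount's floor on its axis, 74 mm above the table, axes as the control box; the seated beacon's origin is 1 mm above it. Around it an aluminium ring, 87 mm diameter, 10 mm high, with two curved hooks over the lugs, tops 22.5 mm above this point (nothing higher).
- ear (a point): Centre of the beacon ear that sticks out along the beacon's +y; an equal ear is opposite. Each is 8 mm thick, 10 mm high (26-36 mm above the beacon's origin), and reaches from the collar (27 mm) to 44 mm from the axis; this point is 34 mm from it. An ear can be pushed sideways to turn the head.
- lens (a point): Middle of the beacon's lens, on the axis, 48 mm above the beacon's origin: a place to grip it. The head comes free when its axes are within 0.1 rad of the control box's; fixed stops end the anticlockwise turn there, at most 0.1 rad beyond. Spigot leaves its socket after 10 mm of lift, lugs pass the hooks after 15 mm.
- release (a joint): The release button, a round steel plunger, beside the mount: 0 is up (locked), 0.008 m is fully down; down past 0.0065 it lets the lug pass. Pressing it takes about 4 N; it has no spring and stays where it is pushed.
- release_top (a point): Centre of the release button's top face, 18 mm in diameter, moving with the button; it lies 54 mm from the mount's axis at -58 degrees, 36 mm above the mount's floor when up and 28 mm when down. Press straight down.
- cabinet: The grey one-drawer cabinet, fixed to the table. Its carcass is 190 mm deep, 200 mm wide, 106 mm high; its front face is 50 mm from the origin along +x, facing -x. Origin at table height on the centre line, z up. Boxes stand on its top from 105 mm behind the face, up to 45 mm above the top.
- drawer (a joint): How far the drawer is open, in m: 0 is fully shut, about 0.13 at the start, 0.15 at most. It slides along the cabinet's x (shut towards +x), takes about 2 N to push and stays where it is left.
- drawer_floor (a point): Centre of the floor of the drawer's empty front compartment, 16 mm above the table, moving with the drawer; axes as the cabinet. The compartment is 124 mm along x, 164 mm along y; side walls rise 72 mm, the front panel 82 mm and the divider behind 60 mm above this floor. The rear compartment is full.
- drawer_front (a point): Middle of the top edge of the drawer's front panel's outer face, 98 mm above the table, moving with the drawer. The panel is 196 mm wide, 12 mm thick and spans 8 to 98 mm above the table; no handle: push it towards the cabinet's +x. Shut, its outer face stands 12 mm in front of the carcass.
- strip_on_lid: Bystander: a green terminal strip, 60 x 12 x 14 mm, lying loose on the control box's lid. Origin centre of underside.
- strip: Bystander: a green terminal strip, 90 x 12 x 14 mm, on the table. Origin centre of underside.
- screwdriver: Bystander: a screwdriver, 170 mm long, lying on the table along its x.
- capacitor: Bystander: a black can, 34 mm diameter, 55 mm tall, standing on the table between the control box and the cabinet. Origin centre of underside.
- relay: Bystander: a grey relay, 45 x 22 mm, 50 mm tall, standing between the control box and the cabinet. Origin centre of underside.
- tape: Bystander: a black roll of tape, 72 mm diameter, 18 mm tall, lying flat. Origin centre of underside.
- wrench: Bystander: a wrench, 140 mm long, lying on the table along its x.
Mind the look-alikes: they are no part of the job. Leave any red look-alike of the beacon alone.

How it is judged:
By the outcome, as a careful person would: the job done as asked, in the order asked, and still so for the second after the job is handed in, with the robot touching nothing.
It also fails if it takes over 66 s, if anything falls off the work surface, if the arm or the gripper's body presses on something with over 40 N, if the wrist force passes 120 N, or if a joint passes its speed limit or range.

### The arm

A 7-joint arm with a two-finger parallel gripper is mounted at the origin on the work surface. World frame = base frame: x ahead of the robot, y to its left, z up, the work surface at z = 0. Lengths are in m, angles in degrees, forces in N, time in s.
With the tool pointing down it reaches from about 0.425 to 0.975 m from the base axis. Payload 16.7 kg.
Tool frame: the origin (TCP) lies between the finger pads; the fingertips stand 22 mm ahead of it and the grasp point (between the pads) lies 3 mm ahead of it; z points along the fingers, y is the line along which they close (so a half turn about z gives the same grasp; the last joint's range is limited). The gripper opens to 85 mm and grips with 20 to 120 N. Pads are 22 mm wide; open, the fingers measure 114 mm over their backs; the gripper's body (76 mm by 85 mm) begins 54 mm behind the grasp point. The pads swing forward as they close: fully open they stand 13 mm farther back than shut.
Start: joints at [-8.566, 24.414, 4.234, 92.017, -1.954, 63.644, -3.845], TCP at [0.675, -0, 0.253] pointing down, gripper open.
Joint ranges: [-163.25, 163.25], [-28.42, 122.38], [-70.27, 78.77], [12.13, 141.07], [-58.53, 238.53], [9.26, 117.41], [-156.51, 156.51]. Speed limits (degrees/s): [108.29, 108.29, 136.94, 136.94, 172.46, 172.46, 172.46].

### API

Orientations are given as a 3x3 rotation matrix whose columns are the frame's x, y, z axes.
In Python, from station import bot, snapshot, camera_model, workorder, spotter gives the robot as it stands.
- The arm moves only by the tool apply_moves, never from a script. Its argument "deltas" is a list of rows, each a list of 3 entries, a list of its own where there are three numbers: the shift along the tool's x, y, z each as a share of 250 mm, from -1 to 1, then the turn, a rotation vector about the tool's x, y, z each as a share of 30 degrees, from -1 to 1, then the opening, from 0 (shut) to 1 (fully open). In form: [[[tx, ty, tz], [wx, wy, wz], grip], ...]. A call has 1 to 10 rows; each row is the pose to reach, as a shift and turn from the pose commanded when the call began, along the tool's axes at that moment; what a row does not reach only later rows make up. A row lasts 1/12 s, in which the tool goes at most 41.7 mm and 7.16 degrees, less where a joint would pass 70% of its speed; a pose out of reach is approached as far as the arm can. A call with a number of a shift or a turn outside -1 to 1 is refused whole. A call with a gripper value outside its range is refused whole. The fingers move at their own pace and stop on an object; "force" is the grip in N (left out, the last holds). Time passes only in rows, so rows that repeat a pose let the fingers close. It gives the time, the measured TCP pose, the force, the opening and the grip force at its end, in the units of the state.
- bot.observe(): the state, without advancing time (a new reading comes with each control period).
- snapshot(name): name is "scene" or "side" or "wrist"; returns (picture, depth): 420x560x3 uint8, red, green, blue; 420x560 float32, m along the optical axis (not along the pixel's ray), 0 where there is no reading.
- camera_model(name): a dict with "intrinsics" (3x3 intrinsics, pixels), "xyz" and "orientation" of the camera in the world; the wrist camera has in their place "T_tool_cam" (4x4, takes a point from camera to tool coordinates, whose origin is the TCP and whose axes are the flange's). Camera axes: x right, y down, z forward; pixel columns grow to the right and rows downward; lengths in m; the calibration is good to about 2 mm. A picture is of the moment at which its call begins: read the wrist's pose just before it. camera_model takes no time and is no camera call.
- workorder.close_job(): hands the job in; it is judged then, once.
Trained networks look in the newest picture that a camera, given by its name, has taken for a name from the list of things; names that differ only in an ending like _2 or _b are one class to them, and where a whole thing is asked for, a point or a joint stands for the part that bears it (a point fixed in the world has none). Each returns a list of dicts, best first, with "p" (0 to 1); they miss things now and then, are a little off and sometimes report something else, mostly with a low value. They report only what shows in the picture. A call takes as long as a camera call. They do not tell look-alikes from the thing itself.
- spotter.recognise(thing, camera): "extent" ([left, top, right, bottom] in pixels, round what is visible of it).
- spotter.tip_of(thing, camera): "centre" ([column, row] in pixels: a listed point, or the origin of a listed thing).
The state is a dict: "clock": time; "qpos": joint angles; "joint_vel": joint speeds; "effort": joint torques, N m; "eef_pos": TCP position; "tool_rot": TCP orientation; "contact_force": force on the tool from outside, world axes, zero at the start; "ft_torque": the same for the moment, N m; "finger_gap": finger opening in m; "grasp_force": force on a finger pad.
Only numpy, scipy, OpenCV 4.12 (cv2) and the standard library are available. Lean on these libraries where they do the work, as an engineer would, in place of code of your own. Each camera call takes 0.05 s, during which the arm holds its last target. There are 200 camera calls.

## Working session

There is one attempt and no reset: what is moved stays moved. The work goes in short steps, Python scripts to look and compute and a tool call to move; the robot and the scene stay as the last step left them, time stands still between calls to the robot, and variables do not carry over. Pictures are saved under pics/ and viewed, at most 10 in all, crops included, and the job is handed in when it is done.

Besides the shell and the picture viewer there is one more tool, called after "Request:" by a JSON object that holds its "name" and its "arguments". apply_moves: Moves the arm, as the interface text tells. Shift numbers are shares of 250 mm and turn numbers shares of 30 degrees, none past 1 either way. Its arguments: {"type":"object","properties":{"deltas":{"type":"array"},"force":{"type":"number"}},"required":["deltas"]}

```bash
ls; mkdir -p pics; cat > h.py <<'E'
import numpy as np,cv2
from station import bot,snapshot,camera_model,workorder,spotter
def cam(n,st=None):
    m=camera_model(n);K=np.array(m["intrinsics"])
    if n=="wrist":
        st=st or bot.observe();T=np.eye(4);T[:3,:3]=st["tool_rot"];T[:3,3]=st["eef_pos"];T=T@np.array(m["T_tool_cam"])
        return K,T[:3,:3],T[:3,3]
    return K,np.array(m["orientation"]),np.array(m["xyz"])
def ray(c,uv):
    K,R,t=c;d=R@np.linalg.solve(K,[uv[0],uv[1],1.]);return t,d
def at_z(c,uv,z):
    t,d=ray(c,uv);return t+d*(z-t[2])/d[2]
def tri(obs):
    A=np.zeros((3,3));b=np.zeros(3)
    for c,uv in obs:
        t,d=ray(c,uv);d=d/np.linalg.norm(d);P=np.eye(3)-np.outer(d,d);A+=P;b+=P@t
    return np.linalg.solve(A,b)
def proj(c,p):
    K,R,t=c;q=K@(R.T@(np.array(p)-t));return q[:2]/q[2]
def cloud(c,D):
    K,R,t=c;v,u=np.indices(D.shape);x=np.stack([(u-K[0,2])/K[0,0]*D,(v-K[1,2])/K[1,1]*D,D],-1);return x@R.T+t
E
cat > a.py <<'E'
from h import *
np.set_printoptions(precision=4,suppress=True)
for n in ["scene","side","wrist"]:
    st=bot.observe();I,D=snapshot(n);c=cam(n,st)
    cv2.imwrite(f"pics/{n}.png",I[...,::-1]);np.savez(f"{n}.npz",I=I,D=D,R=c[1],t=c[2],K=c[0])
    print(n,c[2])
    P=cloud(c,D)
    for th in ["beacon","mount","ear","lens","release_top","drawer_floor","drawer_front","cabinet","enclosure"]+(["capacitor","relay","strip_on_lid"] if n=="scene" else []):
        for r in spotter.tip_of(th,n)[:3]:
            u,v=map(int,np.round(r["centre"]));print(th,round(r["p"],2),np.round(r["centre"],1),P[min(max(v,0),419),min(max(u,0),559)])
a,b=[cv2.imread(f"pics/{n}.png") for n in("scene","side")]
E
python3 a.py
```

```text
pics
scene [1.1523 0.024  1.0402]
beacon 0.96 [172.5 194.3] [ 0.5229 -0.3923  0.0259]
beacon 0.79 [219.4 301.3] [ 0.8157 -0.1849  0.0454]
beacon 0.61 [227.8 212.2] [ 0.6081 -0.2023  0.1132]
mount 0.66 [227.7 212.3] [ 0.6081 -0.2023  0.1132]
ear 0.85 [152.7 214.1] [ 0.6188 -0.4053  0.0697]
ear 0.8 [214.4 283.7] [ 0.7839 -0.2017  0.068 ]
ear 0.77 [161.6 196.8] [ 0.5401 -0.4149  0.0309]
lens 0.95 [213.  295.2] [ 0.8109 -0.1977  0.0673]
lens 0.91 [153.6 215.3] [ 0.6204 -0.4025  0.0679]
lens 0.85 [167.8 180.6] [ 0.5096 -0.3979  0.0688]
release_top 0.48 [208.  217.3] [ 0.6311 -0.2476  0.1151]
drawer_floor 0.64 [403.5 254. ] [0.6068 0.2564 0.0172]
drawer_front 0.69 [417.2 211.7] [0.5261 0.269  0.0997]
cabinet 0.82 [399.2 259.6] [0.675  0.2234 0.1121]
enclosure 0.59 [230.7 227.4] [ 0.6306 -0.1932  0.0789]
enclosure 0.47 [237.9 240.5] [ 0.6647 -0.1677  0.0793]
relay 0.6 [308.7 251.7] [0.6496 0.0111 0.0378]
relay 0.36 [225.4 150.3] [ 0.3302 -0.2861  0.0084]
strip_on_lid 0.5 [234.4 239.2] [ 0.6658 -0.1772  0.0838]
side [-0.1323  0.7797  1.0932]
beacon 0.79 [334.4 164.1] [ 0.5958 -0.3829  0.0315
[... 294 characters left out ...]
0.0926]
lens 0.7 [249.7 161.1] [ 0.7869 -0.2024  0.061 ]
lens 0.67 [334.5 154.8] [ 0.6024 -0.3892  0.0599]
lens 0.62 [366.  167.8] [ 0.4849 -0.3871  0.0673]
drawer_floor 0.78 [186.  290.6] [0.6025 0.2556 0.0147]
drawer_front 0.7 [205.9 289.6] [0.5232 0.2555 0.08  ]
cabinet 0.59 [187.  290.5] [0.6032 0.2515 0.0143]
cabinet 0.43 [187.5 291.6] [0.5964 0.2545 0.0145]
enclosure 0.58 [303.6 203.8] [ 0.5295 -0.1373  0.073 ]
wrist [0.6757 0.0667 0.374 ]
beacon 0.82 [380.8 330.8] [ 0.7916 -0.1806  0.031 ]
mount 0.78 [206.8 380.8] [0.6587 0.01   0.3131]
ear 0.63 [358.7 349.7] [ 0.7658 -0.2036  0.0356]
lens 0.96 [393.5 358.1] [0.6993 0.0166 0.3138]
enclosure 0.67 [216.3 339.4] [ 0.604  -0.1618  0.0709]
```

View pics/scene.png

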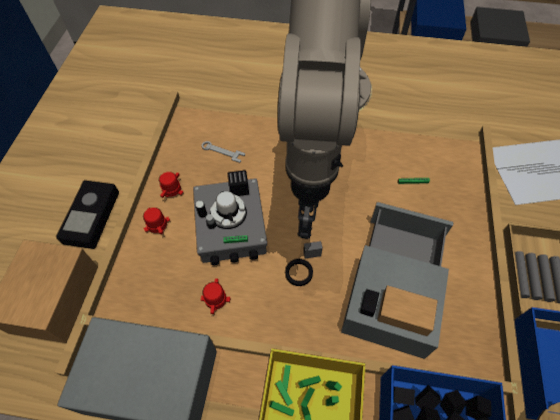

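View pics/side.png

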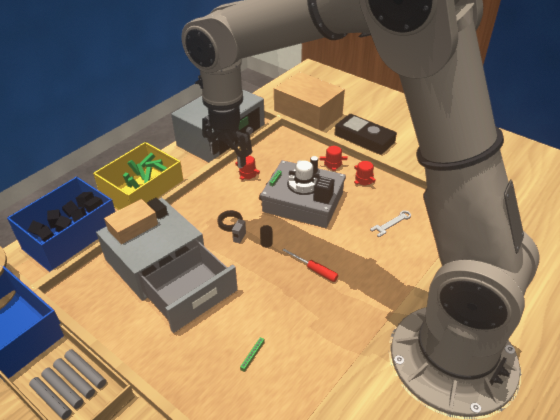

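White beacon on the box lid: scene px (227,203), side px (304,172). The red look-alikes are at scene px (170,184), (154,220), (213,295). The button is at about (211,222), the can at (200,209) and the module at (238,182). The drawer is open, with its floor at about (404,245).

```bash
cat > b.py <<'E'
from h import *
np.set_printoptions(precision=4,suppress=True)
for n in ["scene","side"]:
    z=np.load(n+".npz");P=cloud((z["K"],z["R"],z["t"]),z["D"]);I=z["I"].astype(int);X=P.reshape(-1,3);C=I.reshape(-1,3)
    print(n,"table z",np.median(X[(abs(X[:,0]-.55)<.1)&(abs(X[:,1]-.05)<.03),2]))
    m=(abs(X[:,0]-.6)<.17)&(abs(X[:,1]+.2)<.17)&(X[:,2]>.06)&(X[:,2]<.083)&(C.max(1)-C.min(1)<40)
    Q=X[m];r=cv2.minAreaRect(Q[:,:2].astype(np.float32));print("lid",len(Q),np.median(Q[:,2]),r)
    m=(abs(X[:,0]-.6)<.12)&(abs(X[:,1]+.2)<.12)&(X[:,2]>.12)&(C.min(1)>150)
    Q=X[m];print("lens",len(Q),Q.min(0),Q.max(0),np.median(Q[Q[:,2]>.13],0))
    m=(abs(X[:,0]-.72)<.12)&(abs(X[:,1]-.23)<.13)&(abs(X[:,2]-.106)<.012)
    Q=X[m];print("cabtop",len(Q),np.median(Q[:,2]),cv2.minAreaRect(Q[:,:2].astype(np.float32)))
    m=(abs(X[:,0]-.6)<.1)&(abs(X[:,1]-.25)<.12)&(abs(X[:,2]-.016)<.008)&(C.max(1)-C.min(1)<30)
    Q=X[m];print("floor",len(Q),np.median(Q,0),cv2.minAreaRect(Q[:,:2].astype(np.float32)))
    m=(abs(X[:,0]-.54)<.07)&(abs(X[:,1]-.25)<.13)&(abs(X[:,2]-.096)<.008)
    Q=X[m];print("front",len(Q),np.median(Q,0),cv2.minAreaRect(Q[:,:2].astype(np.float32)))
    m=(X[:,0]>.5)&(X[:,0]<.75)&(abs(X[:,1]-.015)<.075)&(X[:,2]>.01)&(X[:,2]<.08)
    g=np.zeros(m.shape,np.uint8);g[m]=1;k,l,s,ce=cv2.connectedComponentsWithStats(g.reshape(420,560))
    for i in range(1,k):
        if s[i,4]>40:q=X[(l.ravel()==i)];print("obj",s[i],q.mean(0),q.max(0))
    I4=cv2.resize(z["I"][140:260,150:290] if n=="scene" else z["I"][130:250,230:370],None,fx=4,fy=4,interpolation=2)
    cv2.imwrite(f"pics/{n}_c.png",I4[...,::-1])
E
python3 b.py
```

```text
scene table z 0.016183198275738997
lid 3066 0.07255999484805725 ((0.5876553058624268, -0.2112678587436676), (0.20655648410320282, 0.17528235912322998), 18.041061401367188)
lens 222 [ 0.5679 -0.2853  0.1202] [ 0.6086 -0.1905  0.1475] [ 0.5891 -0.2106  0.1429]
cabtop 4366 0.10822651065724576 ((0.753839910030365, 0.22456064820289612), (0.20051629841327667, 0.19230613112449646), 80.78780364990234)
floor 1643 [0.5718 0.2565 0.0185] ((0.5707044005393982, 0.24648350477218628), (0.17976146936416626, 0.08154483884572983), 80.62097930908203)
front 575 [0.5346 0.2607 0.0979] ((0.5625587105751038, 0.2593260407447815), (0.19440403580665588, 0.09983161836862564), 88.33815002441406)
obj [303 241  19  16 258] [0.6405 0.018  0.0419] [0.6521 0.0417 0.058 ]
obj [285 258  28  28 338] [ 0.6978 -0.0092  0.0189] [0.7327 0.0261 0.0241]
side table z 0.6063606335246936
lid 1831 0.0687081213732168 ((0.5843087434768677, -0.20625899732112885), (0.20520086586475372, 0.18067185580730438), 18.101093292236328)
lens 148 [ 0.5621 -0.2764  0.12  ] [ 0.6068 -0.1812  0.1445] [ 0.5842 -0.2052  0.1387]
cabtop 3138 0.10476991139324598 ((0.753574788570404, 0.22641748189926147), (0.20307917892932892, 0.19624097645282745), 80.59115600585938)
floor 1552 [0.6222 0.2439 0.0154] ((0.6010780930519104, 0.2535412311553955), (0.19599571824073792, 0.160959854722023), 81.07026672363281)
front 509 [0.5298 0.268  0.0953] ((0.5572918653488159, 0.2636340856552124), (0.10079624503850937, 0.19377602636814117), 0.3051294684410095)
obj [217 210  29  31 406] [0.6612 0.0123 0.0272] [0.7329 0.0465 0.0562]
obj [260 225  13  20 216] [ 0.5575 -0.0037  0.04  ] [0.5783 0.0097 0.0593]
```

View pics/wrist.png

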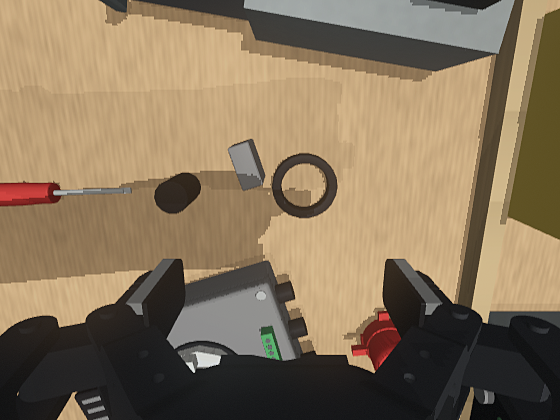

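```bash
cat > mv.py <<'E'
from h import *
from scipy.spatial.transform import Rotation as Ro
import sys
def go(p,yaw=None):
    "p world TCP, yaw: world direction (deg) of tool y, taken mod 180 nearest; prints shift and turn shares"
    s=bot.observe();R=np.array(s["tool_rot"]);d=R.T@(np.array(p)-s["eef_pos"])/.25
    cur=np.degrees(np.arctan2(R[1,1],R[0,1]))
    w=np.zeros(3)
    a=cur if yaw is None else yaw
    dy=(a-cur+90)%180-90
    a=np.radians(cur+dy);y=np.array([np.cos(a),np.sin(a),0]);z=np.array([0,0,-1.]);T=np.c_[np.cross(y,z),y,z]
    w=np.degrees((Ro.from_matrix(R.T@T)).as_rotvec())/30
    print("yawy",round(cur,2),"shift",np.round(d,4),"turn",np.round(w,4),"pos",np.round(s["eef_pos"],4),"F",np.round(s["contact_force"],1),"gap",round(s["finger_gap"],4),"t",round(s["clock"],2))
if __name__=="__main__":
    a=list(map(float,sys.argv[1:]));go(a[:3],a[3] if len(a)>3 else None)
E
python3 mv.py .595 -.275 .27; python3 -c "
from h import *;print(np.round(bot.observe()['tool_rot'],3),camera_model('wrist')['T_tool_cam'])"
```

```text
yawy -0.0 shift [-1.0999 -0.3198 -0.0668] turn [-0.0001 -0.0001 -0.    ] pos [ 0.675  -0.      0.2533] F [-0.2 -0.5 -0.1] gap 0.0852 t 1.65
[[ 0.  1. -0.]
 [ 1. -0.  0.]
 [ 0. -0. -1.]] [[ 1.01477840e-04 -9.64115350e-01 -2.65483673e-01  6.67491406e-02]
 [ 9.99999914e-01  2.04484331e-04 -3.60356064e-04  7.45476352e-04]
 [ 4.01712064e-04 -2.65483614e-01  9.64115288e-01 -1.20704694e-01]
 [ 0.00000000e+00  0.00000000e+00  0.00000000e+00  1.00000000e+00]]
```

Request:
{"name": "apply_moves", "arguments": {"deltas": [[[-1.0,-0.3,-0.07],[0,0,0],1],[[-1.0,-0.3,-0.07],[0,0,0],1],[[-1.0,-0.3,-0.07],[0,0,0],1],[[-1.0,-0.3,-0.07],[0,0,0],1],[[-1.0,-0.3,-0.07],[0,0,0],0.5],[[-1.0,-0.3,-0.07],[0,0,0],0],[[-1.0,-0.3,-0.07],[0,0,0],0],[[-1.0,-0.3,-0.07],[0,0,0],0],[[-1.0,-0.3,-0.07],[0,0,0],0]]}}

```text
clock: 2.4
eef_pos: [0.5997, -0.2508, 0.2709]
tool_rot: [[0.002, 1.0, 0.0], [1.0, -0.002, 0.0], [0.0, 0.0, -1.0]]
contact_force: [0.1, 1.7, -0.4]
finger_gap: 0.0253
grasp_force: 0.0
```

```bash
cat > c.py <<'E'
from h import *
np.set_printoptions(precision=4,suppress=True)
st=bot.observe();I,D=snapshot("wrist");c=cam("wrist",st);np.savez("w1.npz",I=I,D=D,K=c[0],R=c[1],t=c[2]);cv2.imwrite("pics/w1.png",I[...,::-1])
P=cloud(c,D);X=P.reshape(-1,3);C=I.reshape(-1,3).astype(int)
for th in ["beacon","mount","ear","lens","release_top","enclosure"]:
    for r in spotter.tip_of(th,"wrist")[:3]:
        u,v=map(int,np.round(r["centre"]));print(th,round(r["p"],2),np.round(r["centre"],1),P[v,u])
near=(abs(X[:,0]-.585)<.15)&(abs(X[:,1]+.208)<.15)
m=near&(X[:,2]>.06)&(X[:,2]<.08)&(C.max(1)-C.min(1)<40)
Q=X[m];print("lid",len(Q),np.median(Q[:,2]),cv2.minAreaRect(Q[:,:2].astype(np.float32)))
m=near&(X[:,2]>.132)&(X[:,2]<.16)&(C.min(1)>120);Q=X[m]
if len(Q):print("lens top",len(Q),np.median(Q,0),cv2.minEnclosingCircle(Q[:,:2].astype(np.float32)))
u,v=np.array([proj(c,p) for p in [[.5865,-.2085,.141],[.628,-.243,.11]]]);print(u,v)
E
python3 c.py
```

```text
beacon 0.97 [459.8 130.7] [ 0.7773 -0.1994  0.0496]
beacon 0.75 [272.3 148.1] [ 0.5919 -0.2074  0.141 ]
ear 0.74 [274.1 322.3] [ 0.5882 -0.4322  0.0296]
ear 0.62 [303.5 129.1] [ 0.6172 -0.1948  0.1121]
ear 0.61 [440.6 135.2] [ 0.7644 -0.204   0.0373]
lens 0.81 [301.7 316.1] [ 0.6207 -0.3993  0.0666]
lens 0.79 [481.  133.9] [ 0.789  -0.2015  0.0666]
lens 0.78 [201.7 309.4] [ 0.5763 -0.2392  0.3047]
release_top 0.82 [318.8 191.4] [ 0.631  -0.2471  0.1106]
lid 26354 0.07022206950419352 ((0.5889803171157837, -0.2110571265220642), (0.20517563819885254, 0.17484483122825623), 18.012441635131836)
lens top 3287 [ 0.589  -0.2104  0.1402] ((0.5886860489845276, -0.21175527572631836), 0.02509313076734543)
[264.7925 149.4553] [315.5457 186.2408]
```

View pics/w1.png

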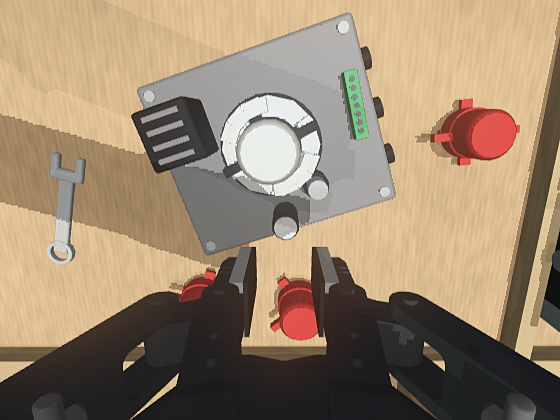

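The close view is clear: the white lens is at px (268,150), the button at (318,185), the can at (285,220) and the ears at (305,130) and (232,170), which means locked. The measured heights (lid 0.070, lens top 0.140, button 0.1106) match the text. Next I'll press the button.

```bash
python3 mv.py .6305 -.246 .16 40
```

```text
yawy 0.08 shift [0.0121 0.1209 0.4428] turn [-1.0000e-04 -5.0000e-04 -1.3308e+00] pos [ 0.6003 -0.2491  0.2707] F [0.1 0.4 0.3] gap 0.0002 t 2.75
```

Request:
{"name": "apply_moves", "arguments": {"deltas": [[[0.0121,0.121,0.2],[0,0,-0.3],0],[[0.0121,0.121,0.3],[0,0,-0.6],0],[[0.0121,0.121,0.44],[0,0,-0.8],0],[[0.0121,0.121,0.44],[0,0,-1],0],[[0.0121,0.121,0.44],[0,0,-1],0],[[0.0121,0.121,0.44],[0,0,-1],0],[[0.0121,0.121,0.44],[0,0,-1],0]]}}

```text
clock: 3.33
eef_pos: [0.6309, -0.2473, 0.1622]
tool_rot: [[-0.496, 0.868, 0.002], [0.868, 0.496, -0.001], [-0.001, 0.001, -1.0]]
contact_force: [0.5, -0.3, -0.2]
finger_gap: 0.0003
grasp_force: 0.0
```

```bash
python3 mv.py .6305 -.246 .124 30
```

```text
yawy 29.76 shift [0.0054 0.001  0.1526] turn [ 0.0027  0.0027 -0.008 ] pos [ 0.6309 -0.2473  0.1622] F [ 0.5 -0.3 -0.2] gap 0.0003 t 3.33
```

Request:
{"name": "apply_moves", "arguments": {"deltas": [[[0.004,0,0.05],[0,0,0],0],[[0.004,0,0.09],[0,0,0],0],[[0.004,0,0.11],[0,0,0],0],[[0.004,0,0.12],[0,0,0],0],[[0.004,0,0.13],[0,0,0],0],[[0.004,0,0.14],[0,0,0],0],[[0.004,0,0.145],[0,0,0],0],[[0.004,0,0.148],[0,0,0],0],[[0.004,0,0.148],[0,0,0],0]]}}

```text
clock: 4.08
eef_pos: [0.6297, -0.2461, 0.1241]
tool_rot: [[-0.5, 0.866, 0.0], [0.866, 0.5, 0.0], [0.0, 0.0, -1.0]]
contact_force: [-3.3, 2.2, 4.3]
finger_gap: -0.0002
grasp_force: 2.0
```

Request:
{"name": "apply_moves", "arguments": {"deltas": [[[0,0,0.003],[0,0,0],0],[[0,0,0.006],[0,0,0],0],[[0,0,0.009],[0,0,0],0],[[0,0,0.009],[0,0,0],0]]}}

```text
clock: 4.42
eef_pos: [0.6302, -0.2463, 0.1237]
tool_rot: [[-0.5, 0.866, 0.001], [0.866, 0.5, -0.0], [-0.001, 0.001, -1.0]]
contact_force: [-10.2, 5.7, 26.4]
finger_gap: -0.0003
grasp_force: 13.1
```

The button bottomed out (force rose to 26 N at the expected height). Now I'll back off and move over the lens.

Request:
{"name": "apply_moves", "arguments": {"deltas": [[[0,0,-0.16],[0,0,0],0],[[0,0,-0.3],[0,0,0],0.4],[[0,0,-0.3],[0,0,0],0.75],[[0.204,-0.072,-0.3],[0,0,0],0.75],[[0.204,-0.072,-0.3],[0,0,0],0.75],[[0.204,-0.072,-0.3],[0,0,0],0.75]]}}

```text
clock: 4.92
eef_pos: [0.587, -0.2091, 0.1969]
tool_rot: [[-0.501, 0.865, -0.0], [0.865, 0.501, 0.001], [0.001, 0.0, -1.0]]
contact_force: [1.3, -0.6, 0.5]
finger_gap: 0.0603
grasp_force: 0.0
```

```bash
cat > d.py <<'E'
from h import *
np.set_printoptions(precision=4,suppress=True)
for n in ["scene","wrist"]:
    st=bot.observe();I,D=snapshot(n);c=cam(n,st);P=cloud(c,D)
    for th in ["release_top","lens"]:
        for r in spotter.tip_of(th,n)[:2]:
            u,v=map(int,np.round(r["centre"]));print(n,th,round(r["p"],2),np.round(r["centre"],1),P[min(v,419),min(u,559)])
    X=P.reshape(-1,3);C=I.reshape(-1,3).astype(int)
    m=(abs(X[:,0]-.589)<.035)&(abs(X[:,1]+.211)<.035)&(abs(X[:,2]-.141)<.006)&(C.min(1)>120);Q=X[m]
    if len(Q):print("lens top",len(Q),np.median(Q,0),cv2.minEnclosingCircle(Q[:,:2].astype(np.float32)))
E
python3 d.py; python3 mv.py .589 -.211 .136 30
```

```text
scene release_top 0.54 [208.1 218. ] [ 0.6268 -0.2506  0.1024]
scene lens 0.85 [225.5 201. ] [ 0.6257 -0.1942  0.1921]
scene lens 0.8 [213.5 292.5] [ 0.8027 -0.1975  0.0657]
lens top 10 [ 0.6042 -0.2213  0.1414] ((0.6035404205322266, -0.21898841857910156), 0.008386457338929176)
wrist release_top 0.87 [307.5 285.5] [ 0.6305 -0.247   0.1025]
wrist lens 0.98 [279.  230.9] [ 0.5854 -0.2092  0.1409]
wrist lens 0.62 [490.9 303.2] [ 0.7873 -0.199   0.065 ]
lens top 5220 [ 0.5873 -0.2091  0.1402] ((0.5884637832641602, -0.21175983548164368), 0.025143124163150787)
yawy 29.96 shift [0.0022 0.0008 0.2418] turn [ 0.0001  0.0005 -0.0013] pos [ 0.5891 -0.2116  0.1964] F [ 0.1 -0.   0.4] gap 0.064 t 5.22
```

Button is at 0.1025, so it's down. The gripper is centred; I'll descend and grip.

Request:
{"name": "apply_moves", "arguments": {"deltas": [[[0.001,-0.001,0.12],[0,0,0],0.75],[[0.001,-0.001,0.22],[0,0,0],0.75],[[0.001,-0.001,0.24],[0,0,0],0.75],[[0.001,-0.001,0.24],[0,0,0],0.3],[[0.001,-0.001,0.24],[0,0,0],0.3],[[0.001,-0.001,0.24],[0,0,0],0.3],[[0.001,-0.001,0.24],[0,0,0],0.3],[[0.001,-0.001,0.24],[0,0,0],0.3]], "force": 40}}

```text
clock: 5.88
eef_pos: [0.5887, -0.2112, 0.1375]
tool_rot: [[-0.5, 0.866, 0.001], [0.866, 0.5, -0.0], [-0.001, 0.001, -1.0]]
contact_force: [1.7, -0.6, -2.8]
finger_gap: 0.0485
grasp_force: 43.7
```

Request:
{"name": "apply_moves", "arguments": {"deltas": [[[0,0,0],[0,0,-0.1],0.3],[[0,0,0],[0,0,-0.2],0.3],[[0,0,0],[0,0,-0.3],0.3],[[0,0,0],[0,0,-0.4],0.3],[[0,0,0],[0,0,-0.5],0.3],[[0,0,0],[0,0,-0.6],0.3],[[0,0,0],[0,0,-0.7],0.3],[[0,0,0],[0,0,-0.85],0.3],[[0,0,0],[0,0,-1],0.3],[[0,0,0],[0,0,-1],0.3]]}}

```text
clock: 6.72
eef_pos: [0.5885, -0.211, 0.1374]
tool_rot: [[-0.868, 0.497, 0.001], [0.497, 0.868, -0.0], [-0.001, 0.0, -1.0]]
contact_force: [0.1, 0.1, -1.3]
finger_gap: 0.0488
grasp_force: 43.9
```

```bash
python3 -c "
from h import *
s=bot.observe();print(np.round(s['ft_torque'],2),np.round(s['qpos'],1))"; python3 mv.py .589 -.211 .136
```

```text
[-0.01  0.11  0.03] [ 18.4  26.9  -6.  104.    3.6  49.2  71. ]
yawy 60.22 shift [-0.0016  0.001   0.0055] turn [ 0.0006  0.0017 -0.    ] pos [ 0.5885 -0.211   0.1374] F [ 0.1  0.1 -1.3] gap 0.0488 t 6.72
```

Request:
{"name": "apply_moves", "arguments": {"deltas": [[[0,0,0],[0,0,-0.1],0.3],[[0,0,0],[0,0,-0.2],0.3],[[0,0,0],[0,0,-0.3],0.3],[[0,0,0],[0,0,-0.4],0.3],[[0,0,0],[0,0,-0.5],0.3],[[0,0,0],[0,0,-0.6],0.3],[[0,0,0],[0,0,-0.7],0.3],[[0,0,0],[0,0,-0.85],0.3],[[0,0,0],[0,0,-1],0.3],[[0,0,0],[0,0,-1],0.3]]}}

```text
clock: 7.55
eef_pos: [0.5885, -0.211, 0.1371]
tool_rot: [[-1.0, -0.001, 0.001], [-0.001, 1.0, -0.0], [-0.001, -0.0, -1.0]]
contact_force: [-0.4, 0.0, -0.2]
finger_gap: 0.0485
grasp_force: 44.0
```

Request:
{"name": "apply_moves", "arguments": {"deltas": [[[0,0,0],[0,0,-0.1],0.3],[[0,0,0],[0,0,-0.2],0.3],[[0,0,0],[0,0,-0.3],0.3],[[0,0,0],[0,0,-0.4],0.3],[[0,0,0],[0,0,-0.5],0.3],[[0,0,0],[0,0,-0.6],0.3],[[0,0,0],[0,0,-0.67],0.3],[[0,0,0],[0,0,-0.67],0.3]]}}

```text
clock: 8.22
eef_pos: [0.5884, -0.211, 0.1369]
tool_rot: [[-0.94, -0.341, 0.0], [-0.341, 0.94, -0.0], [-0.0, -0.0, -1.0]]
contact_force: [0.4, -0.8, -1.8]
finger_gap: 0.0486
grasp_force: 44.1
```

```bash
cat > e.py <<'E'
from h import *
s=bot.observe();print(np.round(s['ft_torque'],2),np.round(s['qpos'],1))
I,D=snapshot("wrist");I2=snapshot("scene")[0]
cv2.imwrite("pics/turn.png",np.hstack([cv2.resize(I,(480,360)),cv2.resize(I2[160:270,170:280],(320,360),interpolation=2)])[...,::-1])
E
python3 e.py; python3 mv.py .589 -.211 .136
```

```text
[-0.04  0.05 -0.  ] [ 27.1  27.8 -17.3 103.5  10.4  50.3 114.9]
yawy 109.85 shift [-0.0024 -0.001   0.0033] turn [-0.0004  0.0004  0.    ] pos [ 0.5884 -0.211   0.1368] F [ 0.3  0.  -0.4] gap 0.0485 t 8.32
```

View pics/turn.png

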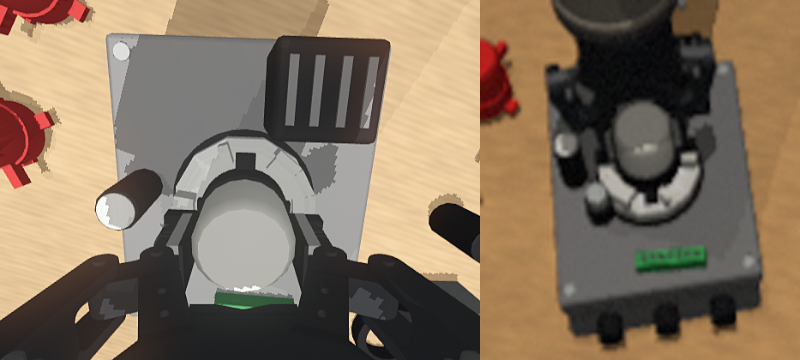

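Request:
{"name": "apply_moves", "arguments": {"deltas": [[[0,0,0],[0,0,-0.05],0.3],[[0,0,0],[0,0,-0.1],0.3],[[0,0,0],[0,0,-0.13],0.3],[[0,0,0],[0,0,-0.13],0.3]]}}

```text
clock: 8.65
eef_pos: [0.5884, -0.2111, 0.1367]
tool_rot: [[-0.914, -0.407, 0.0], [-0.407, 0.914, 0.0], [-0.0, -0.0, -1.0]]
contact_force: [0.9, -1.1, 0.2]
finger_gap: 0.0483
grasp_force: 44.2
```

```bash
python3 mv.py .589 -.211 .136; python3 -c "
from h import *
s=bot.observe();print(np.round(s['ft_torque'],2))"
```

```text
yawy 114.0 shift [-0.0022 -0.0007  0.0027] turn [-0.0001  0.0008  0.    ] pos [ 0.5884 -0.2111  0.1367] F [ 0.9 -1.1  0.2] gap 0.0483 t 8.65
[-0.11 -0.26 -0.87]
```

The stop is felt (0.87 N m). I'll ease back slightly and lift.

Request:
{"name": "apply_moves", "arguments": {"deltas": [[[0,0,0],[0,0,0.05],0.3],[[0,0,-0.02],[0,0,0.05],0.3],[[0,0,-0.04],[0,0,0.05],0.3],[[0,0,-0.06],[0,0,0.05],0.3],[[0,0,-0.08],[0,0,0.05],0.3],[[0,0,-0.1],[0,0,0.05],0.3],[[0,0,-0.15],[0,0,0.05],0.3],[[0,0,-0.25],[0,0,0.05],0.3],[[0,0,-0.35],[0,0,0.05],0.3]]}}

```text
clock: 9.4
eef_pos: [0.5878, -0.2106, 0.2252]
tool_rot: [[-0.924, -0.383, -0.001], [-0.383, 0.924, 0.001], [0.001, 0.001, -1.0]]
contact_force: [2.1, -0.3, 0.8]
finger_gap: 0.0489
grasp_force: 44.0
```

```bash
cat > f.py <<'E'
from h import *
I=snapshot("side")[0];print(spotter.recognise("beacon","side")[:4]);cv2.imwrite("pics/lift.png",cv2.resize(I[90:250,210:380],None,fx=3,fy=3)[...,::-1])
E
python3 f.py; python3 mv.py .59 .02 .235 81
```

```text
[{'extent': [321.2, 146.8, 347.3, 171.4], 'p': 0.97}, {'extent': [235.0, 152.4, 257.7, 179.0], 'p': 0.8}, {'extent': [355.5, 161.4, 372.3, 184.6], 'p': 0.8}, {'extent': [292.3, 133.5, 319.0, 163.1], 'p': 0.74}]
yawy 112.5 shift [-0.3533  0.8543 -0.0253] turn [-0.0048  0.011   1.0501] pos [ 0.5902 -0.2111  0.2291] F [ 0.3  0.1 -1.1] gap 0.0486 t 9.5
```

View pics/lift.png

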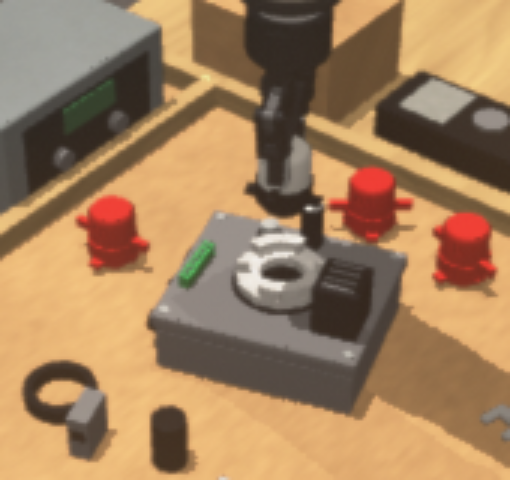

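The beacon (crop px (285,175)) hangs free and upright, with the socket empty at (275,270). I'll carry it toward the drawer, turning as I go.

Request:
{"name": "apply_moves", "arguments": {"deltas": [[[-0.04,0.09,-0.02],[0,0,0.1],0.3],[[-0.09,0.21,-0.03],[0,0,0.25],0.3],[[-0.14,0.34,-0.03],[0,0,0.4],0.3],[[-0.19,0.47,-0.03],[0,0,0.55],0.3],[[-0.25,0.6,-0.03],[0,0,0.7],0.3],[[-0.3,0.73,-0.03],[0,0,0.85],0.3],[[-0.35,0.85,-0.03],[0,0,1],0.3],[[-0.35,0.85,-0.03],[0,0,1],0.3]]}}

```text
clock: 10.17
eef_pos: [0.5873, 0.0267, 0.2322]
tool_rot: [[-0.992, 0.129, 0.001], [0.129, 0.992, 0.003], [-0.0, 0.003, -1.0]]
contact_force: [0.6, 0.8, -0.5]
finger_gap: 0.0489
grasp_force: 44.1
```

```bash
python3 mv.py .57 .23 .235 81
```

```text
yawy 82.61 shift [ 0.1733  0.7977 -0.0088] turn [0.0055 0.0003 0.0538] pos [0.5873 0.0267 0.2322] F [ 0.6  0.8 -0.5] gap 0.0489 t 10.17
```

Request:
{"name": "apply_moves", "arguments": {"deltas": [[[0.03,0.13,-0.02],[0,0,0],0.3],[[0.06,0.26,-0.03],[0,0,0.05],0.3],[[0.09,0.39,-0.04],[0,0,0.05],0.3],[[0.12,0.52,-0.04],[0,0,0.05],0.3],[[0.15,0.65,-0.04],[0,0,0.05],0.3],[[0.17,0.78,-0.04],[0,0,0.05],0.3],[[0.17,0.78,-0.04],[0,0,0.05],0.3],[[0.17,0.78,-0.04],[0,0,0.05],0.3]]}}

```text
clock: 10.83
eef_pos: [0.5705, 0.2199, 0.2417]
tool_rot: [[-0.988, 0.153, -0.0], [0.153, 0.988, 0.001], [0.001, 0.001, -1.0]]
contact_force: [0.0, -1.1, -0.8]
finger_gap: 0.0487
grasp_force: 44.1
```

```bash
cat > g.py <<'E'
from h import *
np.set_printoptions(precision=4,suppress=True)
st=bot.observe();I,D=snapshot("wrist");c=cam("wrist",st);cv2.imwrite("pics/dr.png",I[...,::-1])
P=cloud(c,D);X=P.reshape(-1,3);C=I.reshape(-1,3).astype(int);print(c[2])
for n in ["wrist","side"]:
    if n=="side": I2,D2=snapshot(n);P=cloud(cam(n),D2)
    for th in ["drawer_floor","drawer_front","cabinet"]:
        for r in spotter.tip_of(th,n)[:2]:
            u,v=map(int,np.round(r["centre"]));print(n,th,round(r["p"],2),np.round(r["centre"],1),P[min(v,419),min(u,559)])
a=np.radians(-9.2);U=np.array([[np.cos(a),np.sin(a)],[-np.sin(a),np.cos(a)]])
o=np.array([.6106,.2488])
for nm,XX in [("wrist",X),("side",P.reshape(-1,3))]:
  q=(XX[:,:2]-o)@U.T
  near=(abs(q[:,1])<.09)&(q[:,0]>-.13)&(q[:,0]<.06)
  for name,lo,hi in [("front",.092,.104),("floor",.008,.024),("divider",.07,.082)]:
    m=near&(XX[:,2]>lo)&(XX[:,2]<hi);Q=q[m];Z=XX[m,2]
    if len(Q)>20:print(nm,name,len(Q),np.median(Z),"x pct",np.percentile(Q[:,0],[1,5,50,95,99]),"y",np.percentile(Q[:,1],[1,50,99]))
  m=(abs(q[:,1])<.12)&(q[:,0]>-.13)&(q[:,0]<.03)&(abs(XX[:,2]-.088)<.005);Q=q[m]
  if len(Q)>20:print(nm,"walls",len(Q),np.histogram(Q[:,1],np.arange(-.12,.121,.01))[0],cv2.minAreaRect(XX[m][:,:2].astype(np.float32)))
E
python3 g.py
```

```text
[0.5049 0.2297 0.3624]
wrist drawer_floor 0.81 [317.3 205.1] [0.6022 0.2514 0.0154]
wrist drawer_front 0.89 [330.1 137.5] [0.527  0.2631 0.0981]
wrist cabinet 0.57 [313.2 212.1] [0.5513 0.237  0.2083]
side drawer_floor 0.58 [186.3 291.3] [0.6036 0.2548 0.013 ]
side drawer_front 0.77 [205.1 286.3] [0.5232 0.2566 0.0959]
side drawer_front 0.41 [187.2 289.8] [0.6026 0.2519 0.0151]
side cabinet 0.81 [185.3 291.2] [0.6048 0.2569 0.0143]
wrist front 3635 0.0980309440538491 x pct [-0.0856 -0.0852 -0.0799 -0.0742  0.053 ] y [-0.0882  0.0013  0.0882]
wrist floor 10651 0.01619675727644443 x pct [-0.065  -0.0624 -0.0295  0.0331  0.0451] y [-0.0818  0.0269  0.0818]
wrist divider 1359 0.07574856847501293 x pct [-0.087  -0.0863 -0.0301  0.052   0.0575] y [-0.0828  0.0814  0.0825]
wrist walls 1504 [  0   0   1 518   3  12  12  12  13  12  11  12  12   8   2   0   4  12
  12  13 829   6   0   0] ((0.5833327770233154, 0.2546283006668091), (0.18785223364830017, 0.11565017700195312), 80.82839965820312)
side front 476 0.09724364945580022 x pct [-0.0903 -0.089  -0.0818  0.056   0.0593] y [-0.0862  0.0108  0.089 ]
side floor 1521 0.015143958447269457 x pct [-0.0896 -0.0881  0.0118  0.0489  0.0512] y [-0.0823 -0.0056  0.0873]
side divider 498 0.07494384154135447 x pct [-0.0916 -0.0895 -0.0445  0.0512  0.0538] y [-0.0859  0.0059  0.0877]
side walls 345 [ 0  0  9 64 17  8 12 11  8  9 14  8 10 11 11 12  7 13 10 11 84 16  0  0] ((0.5768541097640991, 0.2538566589355469), (0.19630320370197296, 0.1180812418460846), 79.17163848876953)
```

View pics/dr.png

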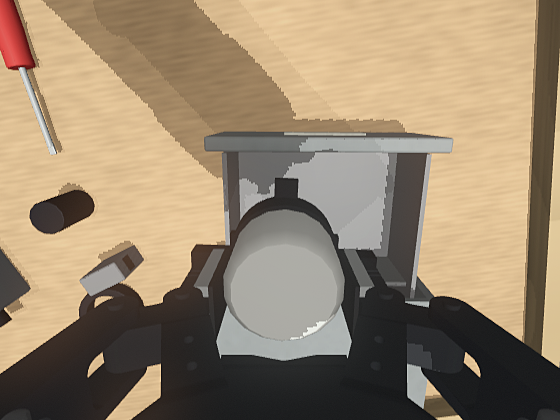

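Drawer clearly seen: the front panel is at row 140, the inner floor spans about (240–385, 155–250), and it's empty. The measured floor height is 0.0162 and the panel top 0.098, both matching. Compartment centre is (0.598, 0.251).

```bash
python3 mv.py .5975 .251 .24 81
```

```text
yawy 80.93 shift [-0.0819  0.1507  0.0067] turn [-0.0002  0.0002 -0.0022] pos [0.5714 0.217  0.2417] F [-0.2 -0.7 -1.2] gap 0.0486 t 11.23
```

Request:
{"name": "apply_moves", "arguments": {"deltas": [[[-0.05,0.09,0],[0,0,0],0.3],[[-0.082,0.151,0.03],[0,0,0],0.3],[[-0.082,0.151,0.1],[0,0,0],0.3],[[-0.082,0.151,0.2],[0,0,0],0.3],[[-0.082,0.151,0.3],[0,0,0],0.3],[[-0.082,0.151,0.4],[0,0,0],0.3],[[-0.082,0.151,0.5],[0,0,0],0.3],[[-0.082,0.151,0.58],[0,0,0],0.3],[[-0.082,0.151,0.6],[0,0,0],0.3],[[-0.082,0.151,0.6],[0,0,0],0.3]]}}

```text
clock: 12.07
eef_pos: [0.5966, 0.2513, 0.0903]
tool_rot: [[-0.988, 0.157, -0.002], [0.157, 0.988, -0.001], [0.002, -0.001, -1.0]]
contact_force: [0.2, -0.0, 0.4]
finger_gap: 0.0487
grasp_force: 44.1
```

```bash
python3 mv.py .5975 .251 .0777 81
```

```text
yawy 80.98 shift [-0.0037 -0.0005  0.0502] turn [-0.0026 -0.0043 -0.0006] pos [0.5966 0.2513 0.0903] F [ 0.2 -0.   0.4] gap 0.0487 t 12.07
```

Request:
{"name": "apply_moves", "arguments": {"deltas": [[[0,0,0.015],[0,0,0],0.3],[[0,0,0.03],[0,0,0],0.3],[[0,0,0.04],[0,0,0],0.3],[[0,0,0.045],[0,0,0],0.3],[[0,0,0.049],[0,0,0],0.3],[[0,0,0.049],[0,0,0],0.3]]}}

```text
clock: 12.57
eef_pos: [0.5973, 0.2519, 0.0795]
tool_rot: [[-0.988, 0.156, 0.0], [0.156, 0.988, 0.0], [-0.0, 0.0, -1.0]]
contact_force: [0.2, -1.0, -0.9]
finger_gap: 0.0492
grasp_force: 44.1
```

Request:
{"name": "apply_moves", "arguments": {"deltas": [[[0,0,0.003],[0,0,0],0.3],[[0,0,0.006],[0,0,0],0.3],[[0,0,0.008],[0,0,0],0.3],[[0,0,0.008],[0,0,0],0.3]]}}

```text
clock: 12.9
eef_pos: [0.5972, 0.2519, 0.0772]
tool_rot: [[-0.988, 0.157, -0.0], [0.157, 0.988, 0.0], [0.0, -0.0, -1.0]]
contact_force: [0.4, -0.1, -1.2]
finger_gap: 0.0488
grasp_force: 44.1
```

Request:
{"name": "apply_moves", "arguments": {"deltas": [[[0,0,0.003],[0,0,0],0.3],[[0,0,0.006],[0,0,0],0.3],[[0,0,0.008],[0,0,0],0.3],[[0,0,0.008],[0,0,0],0.3]]}}

```text
clock: 13.23
eef_pos: [0.5984, 0.2518, 0.0769]
tool_rot: [[-0.988, 0.157, 0.002], [0.157, 0.988, 0.0], [-0.002, 0.001, -1.0]]
contact_force: [-1.2, -4.4, 17.6]
finger_gap: 0.0485
grasp_force: 46.0
```

Floor contact. I'll ease off the load, open and retreat straight up.

Request:
{"name": "apply_moves", "arguments": {"deltas": [[[0,0,-0.005],[0,0,0],0.3],[[0,0,-0.005],[0,0,0],0.85],[[0,0,-0.005],[0,0,0],0.85],[[0,0,-0.005],[0,0,0],0.85],[[0,0,-0.005],[0,0,0],0.85],[[0,0,-0.06],[0,0,0],0.85],[[0,0,-0.18],[0,0,0],0.85],[[0,0,-0.3],[0,0,0],0.85],[[0,0,-0.44],[0,0,0],0.85],[[0,0,-0.44],[0,0,0],0.5]]}}

```text
clock: 14.07
eef_pos: [0.5997, 0.2535, 0.1931]
tool_rot: [[-0.988, 0.157, 0.008], [0.157, 0.988, 0.004], [-0.007, 0.005, -1.0]]
contact_force: [0.7, 0.7, 0.4]
finger_gap: 0.062
grasp_force: 0.0
```

```bash
python3 mv.py .46 .273 .19 81; cat > k.py <<'E'
from h import *
np.set_printoptions(precision=4,suppress=True)
st=bot.observe();I,D=snapshot("wrist");c=cam("wrist",st);X=cloud(c,D).reshape(-1,3);C=I.reshape(-1,3).astype(int)
I2=snapshot("side")[0]
cv2.imwrite("pics/pl.png",np.hstack([cv2.resize(I,(480,360)),cv2.resize(I2[230:330,120:240],(320,360),interpolation=2)])[...,::-1])
m=(abs(X[:,0]-.598)<.04)&(abs(X[:,1]-.251)<.04)&(X[:,2]>.07)&(X[:,2]<.1)&(C.min(1)>90);Q=X[m]
if len(Q):print("lens top",len(Q),np.median(Q,0),Q[:,2].max(),cv2.minEnclosingCircle(Q[:,:2].astype(np.float32)))
E
python3 k.py
```

```text
yawy 80.99 shift [ 0.5642 -0.0105  0.0083] turn [ 0.0097  0.014  -0.0002] pos [0.5997 0.2535 0.1931] F [0.7 0.7 0.4] gap 0.062 t 14.07
lens top 3466 [0.5965 0.2519 0.0812] 0.08427288524159826 ((0.5990963578224182, 0.25136008858680725), 0.025252507999539375)
```

View pics/pl.png

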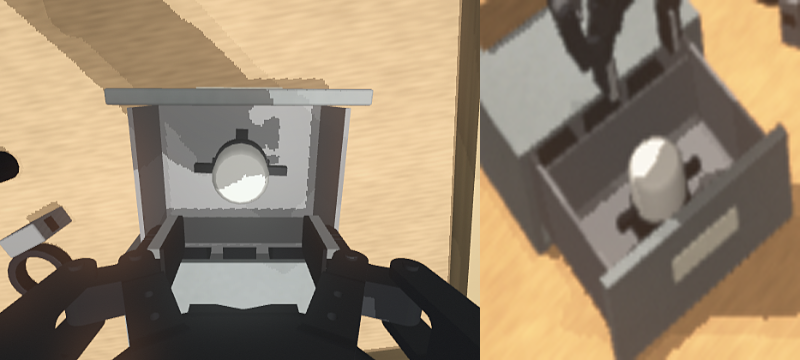

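The beacon stands upright on the front compartment floor (lens top 0.081, px (240,170)). Now I'll go in front of the panel.

Request:
{"name": "apply_moves", "arguments": {"deltas": [[[0.15,-0.002,0],[0,0,0],0],[[0.31,-0.005,0],[0,0,0],0],[[0.47,-0.008,0],[0.01,0.014,0],0],[[0.5,-0.01,0.02],[0.01,0.014,0],0],[[0.5,-0.01,0.12],[0.01,0.014,0],0],[[0.5,-0.01,0.25],[0.01,0.014,0],0],[[0.5,-0.01,0.37],[0.01,0.014,0],0],[[0.5,-0.01,0.42],[0.01,0.014,0],0],[[0.5,-0.01,0.42],[0.01,0.014,0],0],[[0.5,-0.01,0.42],[0.01,0.014,0],0]]}}

```text
clock: 15.0
eef_pos: [0.4732, 0.2691, 0.0803]
tool_rot: [[-0.988, 0.156, -0.009], [0.156, 0.988, -0.005], [0.009, -0.006, -1.0]]
contact_force: [-0.2, 0.0, 1.0]
finger_gap: -0.0002
grasp_force: 0.0
```

```bash
python3 mv.py .637 .2445 .087 80.8
```

```text
yawy 81.01 shift [-0.6624  0.0052 -0.0324] turn [-0.0114 -0.0165  0.0071] pos [0.4732 0.2691 0.0803] F [-0.2  0.   1. ] gap -0.0002 t 15.0
```

Request:
{"name": "apply_moves", "arguments": {"deltas": [[[-0.04,0,-0.02],[-0.01,-0.016,0],0],[[-0.08,0,-0.03],[-0.01,-0.016,0],0],[[-0.11,0,-0.03],[-0.01,-0.016,0],0],[[-0.13,0,-0.03],[-0.01,-0.016,0],0],[[-0.15,0,-0.03],[-0.01,-0.016,0],0],[[-0.17,0,-0.03],[-0.01,-0.016,0],0],[[-0.19,0,-0.03],[-0.01,-0.016,0],0],[[-0.215,0,-0.03],[-0.01,-0.016,0],0],[[-0.24,0,-0.03],[-0.01,-0.016,0],0],[[-0.27,0,-0.03],[-0.01,-0.016,0],0]]}}

```text
clock: 15.83
eef_pos: [0.5404, 0.2584, 0.0872]
tool_rot: [[-0.988, 0.156, 0.0], [0.156, 0.988, -0.0], [-0.001, -0.0, -1.0]]
contact_force: [-1.4, 0.4, 1.1]
finger_gap: -0.0001
grasp_force: 1.0
```

Request:
{"name": "apply_moves", "arguments": {"deltas": [[[-0.03,0,0],[0,0,0],0],[[-0.06,0,0],[0,0,0],0],[[-0.09,0,0],[0,0,0],0],[[-0.12,0,0],[0,0,0],0],[[-0.15,0,0],[0,0,0],0],[[-0.18,0,0],[0,0,0],0],[[-0.21,0,0],[0,0,0],0],[[-0.24,0,0],[0,0,0],0],[[-0.26,0,0],[0,0,0],0],[[-0.28,0,0],[0,0,0],0]]}}

```text
clock: 16.67
eef_pos: [0.6099, 0.2473, 0.0873]
tool_rot: [[-0.988, 0.157, 0.001], [0.157, 0.988, -0.0], [-0.001, -0.0, -1.0]]
contact_force: [-2.1, -0.2, 0.1]
finger_gap: 0.0
grasp_force: 0.9
```

```bash
python3 mv.py .637 .2445 .087 80.8
```

```text
yawy 80.99 shift [-0.1089  0.0059  0.0014] turn [-0.0002  0.0018  0.0063] pos [0.6099 0.2473 0.0873] F [-2.1 -0.2  0.1] gap 0.0 t 16.67
```

Request:
{"name": "apply_moves", "arguments": {"deltas": [[[-0.02,0,0],[0,0,0],0],[[-0.04,0,0],[0,0,0],0],[[-0.06,0,0],[0,0,0],0],[[-0.075,0,0],[0,0,0],0],[[-0.085,0,0],[0,0,0],0],[[-0.093,0,0],[0,0,0],0],[[-0.1,0,0],[0,0,0],0],[[-0.1,0,0],[0,0,0],0]]}}

```text
clock: 17.33
eef_pos: [0.6344, 0.2436, 0.0875]
tool_rot: [[-0.988, 0.157, 0.001], [0.157, 0.988, 0.0], [-0.001, 0.0, -1.0]]
contact_force: [0.7, 0.1, 1.0]
finger_gap: 0.0
grasp_force: 0.0
```

Request:
{"name": "apply_moves", "arguments": {"deltas": [[[-0.006,0,0],[0,0,0],0],[[-0.012,0,0],[0,0,0],0],[[-0.018,0,0],[0,0,0],0],[[-0.022,0,0],[0,0,0],0],[[-0.022,0,0],[0,0,0],0]]}}

```text
clock: 17.75
eef_pos: [0.6392, 0.2429, 0.0874]
tool_rot: [[-0.988, 0.156, 0.0], [0.156, 0.988, -0.0], [-0.0, 0.0, -1.0]]
contact_force: [-5.3, 0.7, 2.0]
finger_gap: -0.0001
grasp_force: 2.0
```

Request:
{"name": "apply_moves", "arguments": {"deltas": [[[-0.004,0,0],[0,0,0],0],[[-0.008,0,0],[0,0,0],0],[[-0.012,0,0],[0,0,0],0],[[-0.012,0,0],[0,0,0],0]]}}

```text
clock: 18.08
eef_pos: [0.6393, 0.243, 0.0873]
tool_rot: [[-0.988, 0.155, -0.004], [0.155, 0.988, -0.001], [0.004, -0.002, -1.0]]
contact_force: [-23.7, -1.4, 17.6]
finger_gap: 0.0001
grasp_force: 11.9
```

Firm stop (24 N without movement), so the drawer is shut. I'll back off, go up and check.

Request:
{"name": "apply_moves", "arguments": {"deltas": [[[0.05,0,0],[0,0,0],0],[[0.15,0,0],[0,0,0],0],[[0.3,0,0],[0,0,0],0],[[0.4,0,-0.1],[0,0,0],0],[[0.4,0,-0.25],[0,0,0],0],[[0.4,0,-0.4],[0,0,0],0],[[0.4,0,-0.5],[0,0,0],0],[[0.4,0,-0.5],[0,0,0],0]]}}

```text
clock: 18.75
eef_pos: [0.5457, 0.2594, 0.2184]
tool_rot: [[-0.988, 0.156, 0.009], [0.157, 0.988, 0.003], [-0.008, 0.005, -1.0]]
contact_force: [0.6, 0.6, 0.4]
finger_gap: 0.0002
grasp_force: 0.0
```

```bash
cat > l.py <<'E'
from h import *
np.set_printoptions(precision=4,suppress=True)
st=bot.observe();I,D=snapshot("wrist");c=cam("wrist",st);X=cloud(c,D).reshape(-1,3);I2=snapshot("scene")[0]
cv2.imwrite("pics/fin.png",np.hstack([cv2.resize(I,(400,300)),cv2.resize(I2[120:360,120:460],(400,300))])[...,::-1])
a=np.radians(-9.2);U=np.array([[np.cos(a),np.sin(a)],[-np.sin(a),np.cos(a)]])
q=(X[:,:2]-[.6106,.2488])@U.T
m=(abs(q[:,1])<.09)&(q[:,0]<.048)&(q[:,0]>-.05)&(abs(X[:,2]-.098)<.006);print(m.sum(),np.percentile(q[m,0],[1,5,50,95,99]),bot.observe()["contact_force"],bot.observe()["clock"])
E
python3 l.py
```

```text
Traceback (most recent call last):
  File "l.py", line 7, in <module>
    m=(abs(q[:,1])<.09)&(q[:,0]<.048)&(q[:,0]>-.05)&(abs(X[:,2]-.098)<.006);print(m.sum(),np.percentile(q[m,0],[1,5,50,95,99]),bot.observe()["contact_force"],bot.observe()["clock"])
                                                                                          ~~~~~~~~~~~~~^^^^^^^^^^^^^^^^^^^^^^^
IndexError: index -1 is out of bounds for axis 0 with size 0
```

View pics/fin.png

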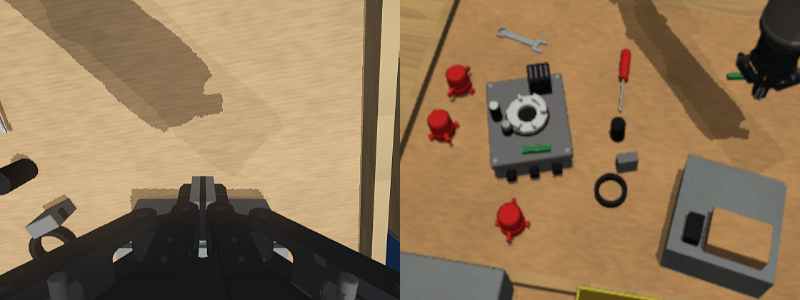

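The drawer is shut and flush in the scene view at about (680,165) of the picture. The box's mount is empty, and the loose parts and the red look-alikes are where they were.

```bash
python3 -c "
from h import *
print(workorder.close_job())"
```

```text
the job is handed in; nothing more can be done
None
```

The beacon head is off the control box and stands upright on the drawer's front compartment floor, the drawer is pushed fully shut, and the job is handed in (about 19 s of robot time).

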